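# Set and lock the jar-capping head

## Task

Turn the ribbed torque sleeve on top of the jar-capping head to position 4 and let it click in. Then turn the winged lock collar below it clockwise, over its snap and all the way home to the locked mark, and let go; leave the sleeve at 4 and the three jars around the stand upright where they are.

Things in the scene. Friction and masses are not known exactly. Their poses are not given: they have to be found in the camera images.
- capper: Bench stand of the jar-capping head, fixed to the bench: dark steel plate 200 x 200 x 14 mm (its centre 10 mm to +x of the origin) with a grey block. Origin on the bench top under the block; z up, +x away from the operator. The head stands on it leaning 0.35 rad (20 deg) towards the operator (to the stand's own -x).
- head_axis (a point): Centre of the underside of the head's round aluminium flange (210 mm across, 12 mm thick), 62 mm above the bench; fixed to the stand. Its z axis is the common, leaning turning axis of sleeve and collar; lengths 'up the axis' are from here. Nothing of the head is higher than 114 mm up the axis.
- scale_centre (a point): Centre of the top face of the fixed hub (100 mm across), 58 mm up the axis. Around it on this face stand 6 scale marks, 0.45 rad apart, numbered 1 to 6 clockwise seen from above; mark n is a short black line with n small dots. They lie on the operator's side: 1 at the right end, 6 at the left end seen by the operator.
- sleeve_grip (a point): Point on the axis inside the torque sleeve, 96 mm up the axis: the height to grip at. The sleeve is a black ribbed upright cylinder 60 mm in diameter, from 64 to 112 mm up the axis. A steel pointer at its foot and a steel line on its top show its setting. The point turns with the sleeve.
- torque_sleeve (a joint): Angle of the torque sleeve, rad, growing clockwise seen from above (as the numbers do). Position n is at 0.45*(n-1): 1 at 0, 2 at 0.45, 3 at 0.90, 4 at 1.35, 5 at 1.80, 6 at 2.25. It clicks: a sprung ball (about 0.2 N m) holds each position; let go between two, it falls into the nearer one. Stops just beyond 1 and 6.
- lock_collar (a joint): Angle of the lock collar (steel ring 120 mm across, 16 to 34 mm up the axis), rad, growing clockwise seen from above. 0: open mark (stop); 3.40: locked mark (stop). Light friction; stays where left up to about 2.9; from there a sprung ball resists (0.4 N m, 6 N at a wing) up to 3.20: let go before that it springs back, past it it snaps home to 3.40 and is held.
- tab_a (a point): Grip centre of wing A of the lock collar, the wing with a pointer nose at its foot: the nose points to the locked mark on the flange (black bar with a square) when locked, to the open mark (thin bar) when open. The point is 74 mm from the axis, 75 mm up it, and moves with the collar.
- tab_b (a point): The same point of wing B, half a turn round from wing A, without a nose. Each wing is a flat steel plate standing parallel to the axis: 12 mm thick in the direction of turning, 22 mm radially (63 to 85 mm from the axis), 34 to 90 mm up the axis.
- jar_left: Loose jar, 64 mm diameter, 75 mm high, upright, beside the stand on its +y side; origin at the centre of its foot, z up. Not to be disturbed.
- jar_right: Like jar_left, on the stand's -y side.
- jar_back: Like jar_left, beyond the stand.

How it is judged:
By the outcome, as a careful person would: the job done as asked, in the order asked, and still so for the second after the job is handed in, with the robot touching nothing.
It also fails if it takes over 67 s, if anything falls off the work surface, if the arm or the gripper's body presses on something with over 40 N, if the wrist force passes 120 N, or if a joint passes its speed limit or range.

## Robot

A 7-joint arm with a two-finger parallel gripper is mounted at the origin on the work surface. World frame = base frame: x ahead of the robot, y to its left, z up, the work surface at z = 0. Lengths are in m, angles in rad, forces in N, time in s.
With the tool pointing down it reaches from about 0.425 to 0.95 m from the base axis. Payload 4.7 kg.
Tool frame: the origin (TCP) lies at the centre of the arm's flange, where the gripper is bolted on; the fingertips stand 173 mm ahead of it and the grasp point (between the pads) lies 155 mm ahead of it (bot.tcp_to_tips is the z of the fingertips in the tool frame, in m); z points along the fingers, y is the line along which they close (so a half turn about z gives the same grasp; the last joint's range is limited). The gripper opens to 85 mm and grips with 20 to 120 N. Pads are 22 mm wide; open, the fingers measure 114 mm over their backs; the gripper's body (76 mm by 85 mm) begins 54 mm behind the grasp point. The pads swing forward as they close: fully open they stand 13 mm farther back than shut.
Start: joints at [1.14, 0.469, -0.049, 1.532, 0.024, 1.141, -0.082], TCP at [0.264, -0.621, 0.405] pointing down, gripper open.
Joint ranges: [-2.59, 2.59], [-0.33, 1.99], [-1.39, 1.29], [0.1, 2.45], [-1.04, 4.18], [0.21, 1.99], [-2.66, 2.66]. Speed limits (rad/s): [2.57, 2.57, 3.14, 3.14, 3.14, 3.14, 3.14].

## Interface

Orientations are given as a rotation vector (axis times angle).
In Python, from plant import bot, snapshot gives the robot as it stands.
- The arm moves only by the tool servo_tool, never from a script. Its argument "motion" is a list of rows, each a list of 6 numbers: the shift along the tool's x, y, z normalised to -1 to 1, where 1 is 1000 mm, then the turn, a rotation vector about the tool's x, y, z normalised to -1 to 1, where 1 is 180 degrees. A call has 1 to 12 rows; each row is the pose to reach, as a shift and turn from the pose commanded when the call began, along the tool's axes at that moment, turning the shorter way round; what a row does not reach only later rows make up. A row lasts 1/8 s, in which the tool goes at most 62.5 mm and 10.7 degrees, less where a joint would pass 70% of its speed; a pose out of reach is approached as far as the arm can. A call with a number of a shift or a turn outside -1 to 1 is refused whole. A call with a gripper value outside its range is refused whole. "claw" is the opening, from -1 (shut) to 1 (fully open), set as the call begins (left out, the last holds). The fingers move at their own pace and stop on an object; the grip force is fixed at half the most. Time passes only in rows, so rows that repeat a pose let the fingers close. It gives the time, the measured TCP pose, the force, the opening and the grip force at its end, in the units of the state.
- bot.sense(): the state, without advancing time (a new reading comes with each control period).
- snapshot(name): name is "side" or "top"; returns a dict with "image" (384x512x3 uint8, blue, green, red), "depth" (384x512 float32, m along the optical axis (not along the pixel's ray), 0 where there is no reading), "vertical_fov" (degrees; the focal length in pixels is half the picture's height over the tangent of half this angle, whatever the lens; pixels are square), "cx", "cy" (the principal point, pixels), "R" (3x3) and "t" (3): a world point X has camera coordinates R X + t. Camera axes: x right, y down, z forward; pixel columns grow to the right and rows downward; lengths in m; the calibration is good to about 2 mm. A picture is of the moment at which its call begins.
- bot.close_job(): hands the job in; it is judged then, once.
The state is a dict: "clock": time; "joint_pos": joint angles; "qd": joint speeds; "joint_efforts": joint torques, N m; "position": TCP position; "ee_rot": TCP orientation; "ft_force": force on the tool from outside, world axes, zero at the start; "moment": the same for the moment, N m; "grip_width": opening from 0.0 (shut) to 1.0 (fully open); "grasp_force": force on a finger pad.
Only numpy, scipy, OpenCV 4.12 (cv2) and the standard library are available. Lean on these libraries where they do the work, as an engineer would, in place of code of your own. Each camera call takes 0.05 s, during which the arm holds its last target. There are 200 camera calls.

## Working session

There is one attempt and no reset: what is moved stays moved. The work goes in short steps, Python scripts to look and compute and a tool call to move; the robot and the scene stay as the last step left them, time stands still between calls to the robot, and variables do not carry over. Pictures are saved under pics/ and viewed, at most 10 in all, crops included, and the job is handed in when it is done.

Besides the shell and the picture viewer there is one more tool, called after ">>>" as a command line: name --pt "numbers of a row" for each row, then --argument value for the rest. servo_tool: Moves the arm, as the interface text tells. Scaled input: -1 to 1 covers 1000 mm each way for a shift and 180 degrees each way for a turn. Its arguments: {"type":"object","properties":{"motion":{"type":"array","items":{"type":"array","items":{"type":"number"}}},"claw":{"type":"number"}},"required":["motion"]}

```bash
mkdir -p pics; ls; python3 - <<'E'
from plant import bot, snapshot
import cv2,numpy as np
s=bot.sense();print({k:np.round(v,3) for k,v in s.items()})
for n in("top","side"):
    d=snapshot(n);cv2.imwrite(f"pics/{n}0.png",cv2.resize(d["image"],(800,600)));np.savez(f"{n}0.npz",**d)
    print(n,d["vertical_fov"],d["cx"],d["cy"],np.round(d["R"],3).tolist(),np.round(d["t"],3), "cam",np.round(-d["R"].T@d["t"],3))
E
```

```text
pics
{'clock': np.float64(0.0), 'joint_pos': array([ 1.14 ,  0.469, -0.049,  1.534,  0.024,  1.141, -0.082]), 'qd': array([ 0.001,  0.001, -0.001,  0.003, -0.   ,  0.   , -0.   ]), 'joint_efforts': array([-1.0000e-03, -5.1030e+01, -4.8000e-02, -2.3771e+01,  1.1000e-02,
        8.0000e-03,  0.0000e+00]), 'position': array([ 0.264, -0.621,  0.404]), 'ee_rot': array([-3.077e+00, -6.270e-01,  1.000e-03]), 'ft_force': array([-0.113,  0.271, -0.546]), 'moment': array([0.013, 0.069, 0.042]), 'grasp_force': np.float64(0.0), 'grip_width': np.float64(0.998)}
top 52.68544542210223 251.25699001530646 195.17240653552747 [[-0.015, -1.0, -0.011], [-0.998, 0.015, -0.064], [0.064, 0.01, -0.998]] [0.055 0.656 1.041] cam [0.588 0.035 1.081]
side 56.859292224526115 251.98234947550037 197.88163761088495 [[0.955, -0.296, -0.023], [-0.196, -0.573, -0.796], [0.222, 0.765, -0.605]] [-0.592  0.232  0.629] cam [ 0.471 -0.523  0.551]
```

View pics/top0.png

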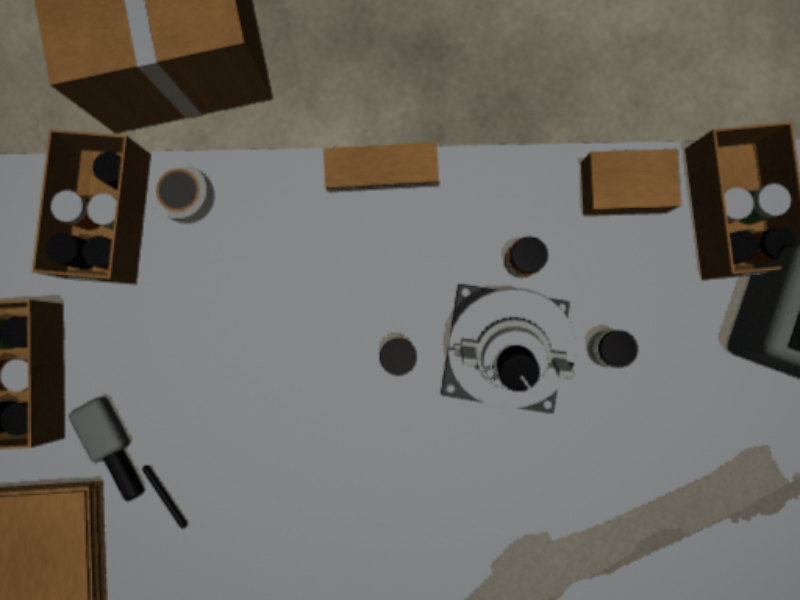

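View pics/side0.png

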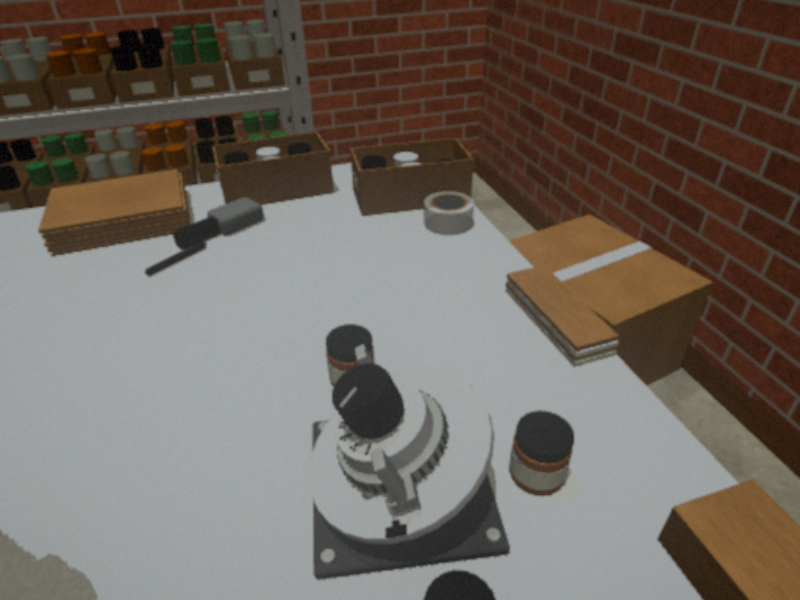

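Top: the stand is at about (515,350), with jars at (398,356), (528,256) and (615,348). The sleeve leans towards the bottom of the picture. Side: the nose end of a wing and the square locked mark are near (397,528).

```bash
python3 - <<'E'
import cv2,numpy as np
d=np.load("top0.npz");c=d["image"][178:268,275:395];cv2.imwrite("pics/topc.png",cv2.resize(c,(800,600),interpolation=cv2.INTER_CUBIC))
d=np.load("side0.npz");c=d["image"][228:378,190:390];cv2.imwrite("pics/sidec.png",cv2.resize(c,(800,600),interpolation=cv2.INTER_CUBIC))
E
```

```text
(no output)
```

View pics/topc.png

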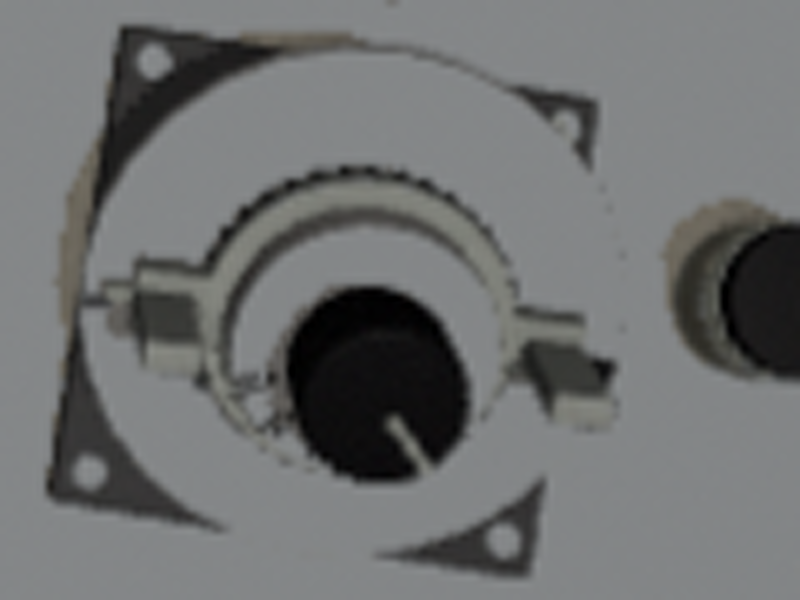

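View pics/sidec.png

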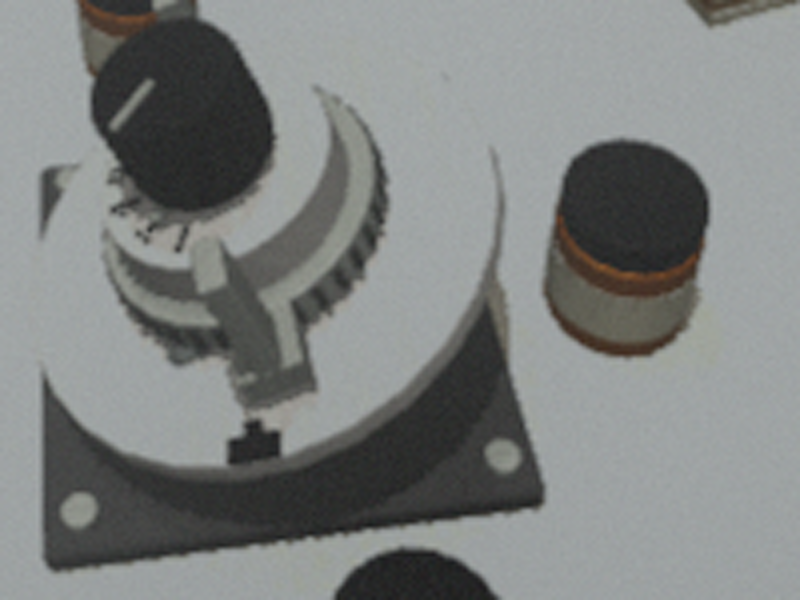

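Top crop: plate corners are at (120,27), (600,100), (530,578) and (47,495). Wing A, with its nose at the thin open bar, is on the left at (165,315). Wing B is on the right at (570,365), and the square mark shows near (603,368). The sleeve line runs from (390,420) to (430,470). The side crop shows the square locked mark at (255,445).

```bash
cat > h.py <<'E'
import numpy as np,cv2
from scipy.spatial.transform import Rotation as Ro
def f(d): return 192/np.tan(np.radians(float(d["vertical_fov"]))/2)
def ray(d,u,v):
    r=np.array([(u-d["cx"])/f(d),(v-d["cy"])/f(d),1.]);return -d["R"].T@d["t"],d["R"].T@r
def onplane(d,u,v,p,n):
    c,r=ray(d,u,v);return c+r*((p-c)@n)/(r@n)
def cloud(d):
    v,u=np.mgrid[:384,:512];z=d["depth"];P=np.stack([(u-d["cx"])/f(d)*z,(v-d["cy"])/f(d)*z,z],-1)
    return (P-d["t"])@d["R"],z>0
E
python3 - <<'E'
from h import *
T=np.load("top0.npz");S=np.load("side0.npz")
cr=lambda x,y:((x+.5)/6.667-.5+275,(y+.5)/6.667-.5+178)
sr=lambda x,y:((x+.5)/4-.5+190,(y+.5)/4-.5+228)
up=np.array([0,0,1.])
C=[onplane(T,*cr(*p),np.array([0,0,.014]),up) for p in[(120,27),(600,100),(530,578),(47,495)]]
C=np.array(C);print(C.round(4),np.linalg.norm(np.diff(C,axis=0),axis=1))
for p in[(545,505),(50,570)]: print("side corners",onplane(S,*sr(*p),np.array([0,0,.014]),up).round(4))
xd=C[0]-C[3]+C[1]-C[2];yaw=np.arctan2(xd[1],xd[0]);ctr=C.mean(0)
Rs=Ro.from_euler("z",yaw).as_matrix();O=ctr-Rs[:,0]*.01;O[2]=0
print("yaw",yaw,"O",O)
RH=Rs@Ro.from_euler("y",-.35).as_matrix();H=O+[0,0,.062]
for nm,d in(("T",T),("S",S)):
    P,ok=cloud(d);Q=(P-H)@RH;x,y,z=Q[...,0],Q[...,1],Q[...,2];r=np.hypot(x,y)
    for lo,hi,rm in((108,118,45),(7,17,125),(54,62,62)):
        m=ok&(z>lo/1e3)&(z<hi/1e3)&(r<rm/1e3)
        q=Q[m];(c,R)=cv2.minEnclosingCircle((q[:,:2]*1000).astype(np.float32))
        A=np.c_[q[:,:2],np.ones(len(q))];pl=np.linalg.lstsq(A,q[:,2],rcond=None)[0]
        print(nm,lo,m.sum(),"circ",np.round(c,1),round(R,1),"z",np.median(q[:,2]).round(4),"tilt",pl[:2].round(3))
np.savez("pose0.npz",RH=RH,H=H,Rs=Rs,O=O)
E
```

```text
[[ 0.6928 -0.0693  0.014 ]
 [ 0.6595 -0.2665  0.014 ]
 [ 0.4645 -0.2315  0.014 ]
 [ 0.5008 -0.0353  0.014 ]] [0.1999793  0.19807672 0.19953042]
side corners [ 0.6586 -0.2706  0.014 ]
side corners [ 0.4672 -0.2361  0.014 ]
yaw -0.17635239730160537 O [ 0.56957765 -0.14887909  0.        ]
T 108 344 circ [ 9.5 -0.7] 29.5 z 0.1096 tilt [ 0.006 -0.002]
T 7 2434 circ [8.6 0.1] 105.5 z 0.0093 tilt [0.    0.001]
T 54 445 circ [ 9.7 -0.4] 49.8 z 0.0556 tilt [-0.001  0.002]
S 108 797 circ [11.2  0.2] 29.9 z 0.1097 tilt [-0.006 -0.   ]
S 7 5388 circ [10.6  0. ] 105.3 z 0.0099 tilt [-0. -0.]
S 54 1111 circ [11.4  0.2] 50.1 z 0.0559 tilt [-0.003  0.003]
```

```bash
cat >> h.py <<'E'
T0=np.load("pose0.npz");RH=T0["RH"];H=T0["H"]+T0["Rs"][:,0]*.0102+[0,0,.0008]
def ang(q): return np.degrees(np.arctan2(-q[...,1],-q[...,0])) # from -x, ccw-from-above positive
def wings(d):
    P,ok=cloud(d);Q=(P-H)@RH;r=np.hypot(Q[...,0],Q[...,1]);z=Q[...,2]
    m=ok&(z>.045)&(z<.095)&(r>.06)&(r<.09);n,l,st,ce=cv2.connectedComponentsWithStats(m.astype(np.uint8))
    for i in range(1,n):
        if st[i,4]>15:
            q=Q[l==i];t=q[q[:,2]>.087]
            print("wing",st[i,4],"ang top",ang(t.mean(0)) if len(t) else None,"n",len(t),"all",ang(q.mean(0)),q.mean(0).round(4),"top ctr",t.mean(0).round(4) if len(t) else None)
E
python3 - <<'E'
from h import *
T=np.load("top0.npz");S=np.load("side0.npz")
cr=lambda x,y:((x+.5)/6.667-.5+275,(y+.5)/6.667-.5+178)
sr=lambda x,y:((x+.5)/4-.5+190,(y+.5)/4-.5+228)
L=lambda d,p,h:(onplane(d,*p,H+RH[:,2]*h,RH[:,2])-H)@RH
for d,a,b in((T,cr(390,420),cr(430,470)),(S,sr(152,82),sr(112,130))):
    A,B=L(d,a,.112),L(d,b,.112);print("line",A.round(4),B.round(4),"dir",ang(B-A),ang(B))
print("open bar",ang(L(T,cr(90,300),.012)),"locked",ang(L(T,cr(603,368),.012)),ang(L(S,sr(255,445),.012)))
for p in[(117,182),(122,208),(148,238),(182,240)]: print("mark",L(S,sr(*p),.058).round(4),ang(L(S,sr(*p),.058)))
for p in[(245,380),(272,378),(262,410)]: print("mark T",L(T,cr(*p),.058).round(4),ang(L(T,cr(*p),.058)))
wings(T);wings(S);print(H,RH.round(4).tolist())
# unwrap annulus on hub top face & flange from side
th=np.radians(np.arange(-180,180,.5));
def unwrap(d,h,r0,r1,n):
    r=np.linspace(r1,r0,n);X=np.stack([-np.cos(th)[None]*r[:,None],-np.sin(th)[None]*r[:,None],np.full((n,720),h)],-1)@RH.T+H
    c=X@d["R"].T+d["t"];u=(c[...,0]/c[...,2]*f(d)+d["cx"]).astype(np.float32);v=(c[...,1]/c[...,2]*f(d)+d["cy"]).astype(np.float32)
    return cv2.remap(d["image"],u,v,cv2.INTER_CUBIC)
im=np.vstack([unwrap(d,h,a,b,n) for d in(T,S) for h,a,b,n in((.058,.03,.05,120),(.012,.06,.105,120))])
im=cv2.convertScaleAbs(im,alpha=1.6)
for k in range(0,720,60): cv2.line(im,(k,0),(k,6),(0,0,255),1)
cv2.imwrite("pics/unw.png",im)
E
```

```text
line [-0.0037 -0.0029  0.112 ] [-0.0199 -0.0205  0.112 ] dir 47.459921084136134 45.81215989965711
line [-0.0013 -0.0025  0.112 ] [-0.0187 -0.0191  0.112 ] dir 43.63933092013003 45.56215515618841
open bar -82.34893320891328 locked 86.05082573871408 83.50416737595417
mark [-0.04    0.0066  0.058 ] -9.343862191352684
mark [-0.0386 -0.0076  0.058 ] 11.191409993642127
mark [-0.0286 -0.0268  0.058 ] 43.15702179016432
mark [-0.0148 -0.0334  0.058 ] 66.12317660966353
mark T [-0.0183  0.0412  0.058 ] -66.07845926829035
mark T [-0.0158  0.0315  0.058 ] -63.44511715591223
mark T [-0.029   0.0327  0.058 ] -48.44009097685913
wing 102 ang top -87.94260125998585 n 45 all -89.90622468293219 [-0.0001  0.074   0.076 ] top ctr [-0.0026  0.073   0.0892]
wing 111 ang top 92.02591455092475 n 40 all 93.6797438087015 [ 0.0047 -0.0727  0.0756] top ctr [ 0.0026 -0.0742  0.0896]
wing 102 ang top -89.38670455462099 n 62 all -90.2330528964822 [0.0003 0.0715 0.086 ] top ctr [-0.0008  0.0721  0.09  ]
wing 349 ang top 93.49921216922866 n 117 all 94.1732696499132 [ 0.0057 -0.0786  0.0744] top ctr [ 0.0046 -0.0752  0.0902]
[ 0.57961945 -0.15066857  0.0628    ] [[0.9248, 0.1754, -0.3376], [-0.1648, 0.9845, 0.0602], [0.3429, 0.0, 0.9394]]
```

View pics/unw.png

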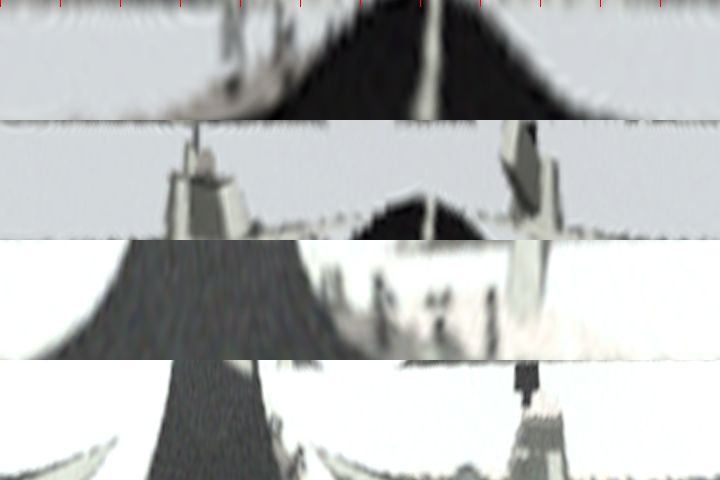

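Unwrapped strips (x = 2·(angle+180)): scale marks 1, 5 and 6 are at x≈492, 285 and 232. The thin open bar is at x≈195 (-82.5°) and the locked square at x≈526 (+83°). Wing A is currently at about -88°, so the collar is at about 0.1 rad. The sleeve line at about 45° is nearest to position 2.

```bash
cat >> h.py <<'E'
def pose(beta,rad,phi,up):
    """tool pose: closing axis beta, grasp point at radius rad in ang phi, up the axis (m, deg)"""
    b,p=np.radians([beta,phi]);z=np.array([0,0,-1.]);y=np.array([np.cos(b),np.sin(b),0])
    R=RH@np.stack([np.cross(y,z),y,z],1)
    g=H+RH@np.array([-np.cos(p)*rad,-np.sin(p)*rad,up]);return g-R[:,2]*.155,R
def rows(poses):
    from plant import bot
    s=bot.sense();p0=np.array(s["position"]);R0=Ro.from_rotvec(s["ee_rot"])
    print("t",round(float(s["clock"]),2),"j",np.round(s["joint_pos"],2),"F",np.round(s["ft_force"],1),"grip",round(float(s["grip_width"]),3),round(float(s["grasp_force"]),1))
    out=[]
    for p,R in poses:
        d=R0.inv().apply(p-p0);w=(R0.inv()*Ro.from_matrix(R)).as_rotvec()/np.pi
        out.append([round(float(v),4) for v in [*d,*w]])
    print(str(out).replace(" ",""))
E
python3 -c "
from h import *
rows([pose(27,0,0,.176),pose(27,0,0,.096)])"
```

```text
t 0.1 j [ 1.14  0.47 -0.05  1.53  0.02  1.14 -0.08] F [ 0.6 -0.2 -0.3] grip 0.993 0.0
[[0.3795,-0.3714,0.0307,-0.1183,0.031,-0.4609],[0.4025,-0.3563,0.1058,-0.1183,0.031,-0.4609]]
```

>>> servo_tool --pt "0.3795 -0.3714 0.03 -0.118 0.031 -0.461" --pt "0.3795 -0.3714 0.03 -0.118 0.031 -0.461" --pt "0.3795 -0.3714 0.03 -0.118 0.031 -0.461" --pt "0.3795 -0.3714 0.03 -0.118 0.031 -0.461" --pt "0.3795 -0.3714 0.03 -0.118 0.031 -0.461" --pt "0.3795 -0.3714 0.03 -0.118 0.031 -0.461" --pt "0.3795 -0.3714 0.03 -0.118 0.031 -0.461" --pt "0.3795 -0.3714 0.03 -0.118 0.031 -0.461" --pt "0.3795 -0.3714 0.03 -0.118 0.031 -0.461" --pt "0.3795 -0.3714 0.03 -0.118 0.031 -0.461" --pt "0.3795 -0.3714 0.03 -0.118 0.031 -0.461" --pt "0.3795 -0.3714 0.03 -0.118 0.031 -0.461" --claw 1

```text
clock: 1.6
position: [0.4676, -0.1324, 0.3745]
ee_rot: [1.682, 2.263, 0.219]
ft_force: [0.1, 0.3, -0.4]
grip_width: 1.001
grasp_force: 0.0
```

```bash
python3 -c "
from h import *
rows([pose(27,0,0,.176),pose(27,0,0,.096)])"
```

```text
t 1.6 j [ 0.7   0.17 -0.56  2.08  0.18  0.57  0.32] F [ 0.1  0.3 -0.4] grip 1.001 0.0
[[0.0016,0.0005,0.0007,-0.0004,0.0007,-0.0006],[0.0018,0.0006,0.0807,-0.0004,0.0007,-0.0006]]
```

>>> servo_tool --pt "0.0018 0.0006 0.02 0 0 0" --pt "0.0018 0.0006 0.04 0 0 0" --pt "0.0018 0.0006 0.06 0 0 0" --pt "0.0018 0.0006 0.075 0 0 0" --pt "0.0018 0.0006 0.0807 0 0 0" --pt "0.0018 0.0006 0.0807 0 0 0"

```text
clock: 2.35
position: [0.4954, -0.1342, 0.2987]
ee_rot: [1.679, 2.265, 0.22]
ft_force: [0.5, -0.4, 0.4]
grip_width: 1.003
grasp_force: 0.0
```

>>> servo_tool --pt "0 0 0 0 0 0" --pt "0 0 0 0 0 0" --pt "0 0 0 0 0 0" --pt "0 0 0 0 0 0" --pt "0 0 0 0 0 0" --pt "0 0 0 0 0 0" --claw -1

```text
clock: 3.1
position: [0.4946, -0.1343, 0.2996]
ee_rot: [1.681, 2.264, 0.218]
ft_force: [-5.6, 1.0, 6.5]
grip_width: 0.685
grasp_force: 62.3
```

```bash
python3 -c "
from h import *
rows([pose(b,0,0,.096) for b in(27,0,-27)])"
```

```text
t 3.1 j [ 0.58  0.32 -0.47  2.11  0.37  0.42  0.13] F [-5.6  1.   6.5] grip 0.685 62.3
[[-0.0011,-0.0004,0.0011,-0.0005,0.0007,-0.0003],[-0.0011,-0.0004,0.0011,-0.0004,0.0008,0.1497],[-0.0011,-0.0004,0.0011,-0.0002,0.0009,0.2997]]
```

>>> servo_tool --pt "0 0 0 0 0 0.03" --pt "0 0 0 0 0 0.06" --pt "0 0 0 0 0 0.09" --pt "0 0 0 0 0 0.12" --pt "0 0 0 0 0 0.15" --pt "0 0 0 0 0 0.18" --pt "0 0 0 0 0 0.21" --pt "0 0 0 0 0 0.24" --pt "0 0 0 0 0 0.27" --pt "0 0 0 0 0 0.3" --pt "0 0 0 0 0 0.3" --pt "0 0 0 0 0 0.3"

```text
clock: 4.6
position: [0.4952, -0.1345, 0.2998]
ee_rot: [2.598, 1.293, 0.412]
ft_force: [-3.5, -0.6, 6.5]
grip_width: 0.683
grasp_force: 63.3
```

>>> servo_tool --pt "0 0 0 0 0 0" --pt "0 0 0 0 0 0" --pt "0 0 0 0 0 0" --pt "0 0 0 0 0 0" --pt "0 0 0 0 0 0" --claw 1

```text
clock: 5.22
position: [0.4954, -0.134, 0.2988]
ee_rot: [2.599, 1.294, 0.412]
ft_force: [-0.8, 0.4, -0.1]
grip_width: 1.001
grasp_force: 0.0
```

>>> servo_tool --pt "0 0 -0.02 0 0 0" --pt "0 0 -0.05 0 0 0" --pt "0 0 -0.09 0 0 0" --pt "-0.01 0 -0.13 0 0 0" --pt "-0.01 0 -0.15 0 0 0" --pt "-0.01 0 -0.15 0 0 0"

```text
clock: 5.98
position: [0.4389, -0.1329, 0.4397]
ee_rot: [2.596, 1.292, 0.415]
ft_force: [0.7, -0.5, 0.8]
grip_width: 1.007
grasp_force: 0.0
```

```bash
python3 - <<'E'
from h import *
from plant import snapshot
rows([pose(0,.074,-88,.15)])
o=[]
for n in("top","side"):
    d=snapshot(n);np.savez(n+"1.npz",**d);
    X=H+RH[:,2]*.09;c=d["R"]@X+d["t"];u,v=int(c[0]/c[2]*f(d)+d["cx"]),int(c[1]/c[2]*f(d)+d["cy"])
    print(n,u,v);o.append(cv2.resize(d["image"][v-50:v+50,u-50:u+50],(400,400),interpolation=cv2.INTER_CUBIC))
    wings(d)
cv2.imwrite("pics/s1.png",np.hstack(o))
E
```

```text
t 5.97 j [ 0.5   0.02 -0.3   2.06 -0.    0.71 -0.44] F [ 0.7 -0.5  0.8] grip 1.007 0.0
[[0.0729,-0.0361,0.0974,0.0014,0.0004,-0.1498]]
top 330 235
wing 96 ang top -87.7880012045603 n 38 all -89.8322562552599 [-0.0002  0.074   0.0771] top ctr [-0.0028  0.0734  0.0898]
wing 111 ang top 91.75841765310687 n 41 all 93.72632421927482 [ 0.0047 -0.0727  0.0763] top ctr [ 0.0023 -0.074   0.0897]
side 233 255
wing 103 ang top -89.31832192230175 n 64 all -90.10573780010401 [0.0001 0.0716 0.0862] top ctr [-0.0009  0.0725  0.0901]
wing 351 ang top 93.3904988409043 n 118 all 94.16151068169222 [ 0.0057 -0.0785  0.0744] top ctr [ 0.0044 -0.075   0.0901]
```

View pics/s1.png

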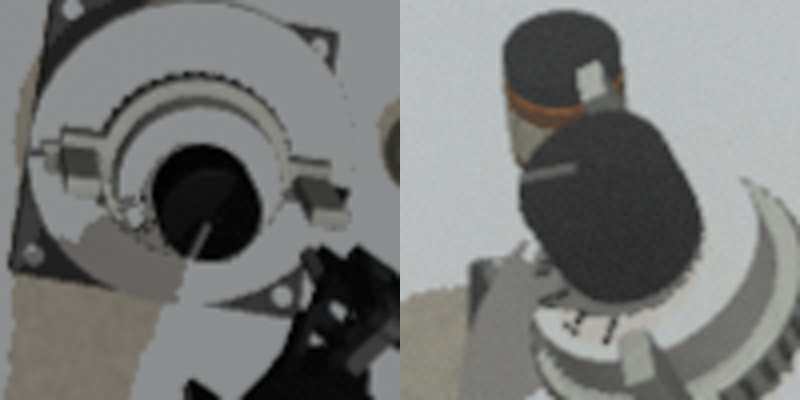

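The line now runs from (210,222) to (190,258) in the top view and from (578,168) to (525,175) in the side view.

```bash
python3 - <<'E'
from h import *
T=np.load("top1.npz");S=np.load("side1.npz")
L=lambda d,x,y,ox,oy:(onplane(d,(x+.5)/4-.5+ox,(y+.5)/4-.5+oy,H+RH[:,2]*.112,RH[:,2])-H)@RH
for d,a,b in((T,(210,222,280,185),(190,258,280,185)),(S,(178,168,183,205),(125,175,183,205))):
    A,B=L(d,*a),L(d,*b);print(A.round(4),B.round(4),ang(B-A),ang(B))
# wing: compare with a model at candidate angles using face normals: fit points to plate
from scipy.optimize import minimize_scalar
for d in(T,S):
    P,ok=cloud(d);Q=((P-H)@RH)[ok];r=np.hypot(Q[:,0],Q[:,1]);q=Q[(Q[:,2]>.045)&(Q[:,2]<.093)&(r>.06)&(r<.09)]
    for sgn,nm in((1,"A"),(-1,"B")):
        w=q[q[:,1]*sgn>0]
        def c(a):
            t=np.radians(a);e=sgn*np.array([-np.cos(t),-np.sin(t)]);n=np.array([-e[1],e[0]])
            rr,tt=w[:,:2]@e-.074,w[:,:2]@n
            D=np.stack([abs(rr)-.011,abs(tt)-.006,w[:,2]-.09],1);s=np.where((D>0).any(1),np.linalg.norm(np.maximum(D,0),axis=1),D.max(1))
            return np.minimum(abs(s),.004).mean()
        g=np.arange(-100,-75,.5);k=[c(a) for a in g];print(nm,g[np.argmin(k)],min(k))
E
```

```text
[-0.003  -0.0005  0.112 ] [-0.0275  0.0063  0.112 ] -15.559985417426256 -12.960964645836333
[-0.0019  0.001   0.112 ] [-0.0237  0.0077  0.112 ] -17.19662783440819 -18.1048087611342
A -87.0 0.0007491123793727299
B -88.5 0.0007811710431140074
A -88.5 0.0005927269133228809
B -87.0 0.0005988194750283133
```

```bash
cat >> h.py <<'E'
def line(d):
    g=np.arange(-.027,.0271,.0005);X,Y=np.meshgrid(g,g);W=np.stack([X,Y,np.full_like(X,.112)],-1)@RH.T+H
    c=W@d["R"].T+d["t"];u=(c[...,0]/c[...,2]*f(d)+d["cx"]).astype(np.float32);v=(c[...,1]/c[...,2]*f(d)+d["cy"]).astype(np.float32)
    im=cv2.cvtColor(cv2.remap(d["image"],u,v,cv2.INTER_LINEAR),cv2.COLOR_BGR2GRAY).astype(float)
    w=np.clip(im-np.median(im)-20,0,None)*(np.hypot(X,Y)<.025);m=np.array([(w*X).sum(),(w*Y).sum()])/w.sum()
    C=np.cov(np.stack([X.ravel(),Y.ravel()]),aweights=w.ravel());e=np.linalg.eigh(C)[1][:,1];e*=np.sign(m@e)
    print("line ctr",m.round(4),"ctr ang",ang(m),"dir",ang(e))
E
python3 - <<'E'
from h import *
for n in("top0","side0","top1","side1"): line(np.load(n+".npz"))
rows([pose(b,.074,p,u) for b,p,u in((2,-88,.15),(2,-88,.11),(2,-88,.075))])
E
```

```text
line ctr [-0.0105 -0.0102] ctr ang 44.1018257096357 dir 44.28609909787265
line ctr [-0.0102 -0.0095] ctr ang 43.03054083668882 dir 44.3716924015875
line ctr [-0.015   0.0029] ctr ang -10.974691009397674 dir -12.80108401284056
line ctr [-0.0141  0.0048] ctr ang -18.862250290377016 dir -12.298875589339454
t 6.08 j [ 0.5   0.02 -0.3   2.06 -0.    0.71 -0.44] F [-0.3  0.7 -0.2] grip 1.0 0.0
[[0.0733,-0.0349,0.0955,-0.0001,0.0004,-0.1608],[0.0734,-0.0349,0.1355,-0.0001,0.0004,-0.1608],[0.0734,-0.0349,0.1705,-0.0001,0.0004,-0.1608]]
```

Sleeve reads -12.5°, which is position 4. Next is wing A.

>>> servo_tool --pt "0.0733 -0.0349 0.02 0 0 -0.05" --pt "0.0733 -0.0349 0.05 0 0 -0.1" --pt "0.0733 -0.0349 0.08 0 0 -0.161" --pt "0.0733 -0.0349 0.1 0 0 -0.161" --pt "0.0734 -0.0349 0.12 0 0 -0.161" --pt "0.0734 -0.0349 0.135 0 0 -0.161" --pt "0.0734 -0.0349 0.15 0 0 -0.161" --pt "0.0734 -0.0349 0.16 0 0 -0.161" --pt "0.0734 -0.0349 0.1675 0 0 -0.161" --pt "0.0734 -0.0349 0.1675 0 0 -0.161"

```text
clock: 7.32
position: [0.5118, -0.0635, 0.2812]
ee_rot: [2.154, 1.869, 0.315]
ft_force: [-0.3, 1.0, -0.2]
grip_width: 1.004
grasp_force: 0.0
```

>>> servo_tool --pt "0 0 0 0 0 0" --pt "0 0 0 0 0 0" --pt "0 0 0 0 0 0" --pt "0 0 0 0 0 0" --pt "0 0 0 0 0 0" --pt "0 0 0 0 0 0" --pt "0 0 0 0 0 0" --pt "0 0 0 0 0 0" --claw -1

```text
clock: 8.32
position: [0.5117, -0.0635, 0.2817]
ee_rot: [2.154, 1.869, 0.316]
ft_force: [-4.9, 0.1, 5.9]
grip_width: 0.135
grasp_force: 60.1
```

```bash
python3 -c "
from h import *
rows([pose(2-a,.074,-88-a,.078) for a in range(0,111,10)])"
```

```text
t 8.32 j [ 0.28  0.33 -0.3   2.12  0.42  0.39 -0.5 ] F [-4.9  0.1  5.9] grip 0.135 60.1
[[0.0001,-0.0004,0.0009,0.0001,0.0005,0.0],[-0.0011,0.0124,0.0009,0.0001,0.0004,0.0556],[-0.0044,0.0249,0.0009,0.0002,0.0004,0.1111],[-0.0098,0.0366,0.0009,0.0002,0.0004,0.1667],[-0.0172,0.0471,0.0009,0.0002,0.0004,0.2222],[-0.0264,0.0562,0.0009,0.0003,0.0004,0.2778],[-0.0369,0.0636,0.0009,0.0003,0.0004,0.3333],[-0.0486,0.0691,0.0009,0.0003,0.0004,0.3889],[-0.0611,0.0724,0.001,0.0004,0.0003,0.4445],[-0.0739,0.0736,0.001,0.0004,0.0003,0.5],[-0.0868,0.0724,0.001,0.0005,0.0003,0.5556],[-0.0992,0.0691,0.001,0.0005,0.0002,0.6111]]
```

>>> servo_tool --pt "-0.0003 0.0064 0 0 0 0.0278" --pt "-0.0011 0.0129 0 0 0 0.0556" --pt "-0.0025 0.0192 0 0 0 0.0833" --pt "-0.0045 0.0253 0 0 0 0.1111" --pt "-0.0069 0.0313 0 0 0 0.1389" --pt "-0.0099 0.037 0 0 0 0.1667" --pt "-0.0134 0.0424 0 0 0 0.1944" --pt "-0.0173 0.0476 0 0 0 0.2222" --pt "-0.0217 0.0523 0 0 0 0.25" --pt "-0.0264 0.0567 0 0 0 0.2778" --pt "-0.0316 0.0606 0 0 0 0.3056" --pt "-0.037 0.0641 0 0 0 0.3333"

```text
clock: 9.82
position: [0.5659, -0.1086, 0.3041]
ee_rot: [2.922, 0.562, 0.489]
ft_force: [-5.3, 0.1, 5.4]
grip_width: 0.132
grasp_force: 60.2
```

```bash
python3 -c "
from h import *
rows([pose(2-a,.074,-88-a,.078) for a in (60,80,100,110)])"
```

```text
t 9.82 j [ 0.18  0.36 -0.09  1.98  0.13  0.45 -1.19] F [-5.3  0.1  5.4] grip 0.132 60.2
[[-0.0002,-0.0004,0.0009,0.0003,0.0005,-0.0005],[-0.0046,0.025,0.0009,0.0004,0.0004,0.1106],[-0.0174,0.0472,0.0009,0.0004,0.0004,0.2217],[-0.0265,0.0564,0.001,0.0005,0.0003,0.2772]]
```

>>> servo_tool --pt "-0.0003 0.0064 0 0 0 0.0278" --pt "-0.0011 0.0129 0 0 0 0.0556" --pt "-0.0025 0.0192 0 0 0 0.0833" --pt "-0.0045 0.0253 0 0 0 0.1111" --pt "-0.0069 0.0313 0 0 0 0.1389" --pt "-0.0099 0.037 0 0 0 0.1667" --pt "-0.0134 0.0424 0 0 0 0.1944" --pt "-0.0173 0.0476 0 0 0 0.2222" --pt "-0.0217 0.0523 0 0 0 0.25" --pt "-0.0264 0.0567 0 0 0 0.2778" --pt "-0.0316 0.0606 0 0 0 0.3056" --pt "-0.037 0.0641 0 0 0 0.3333"

```text
clock: 11.32
position: [0.5552, -0.1816, 0.305]
ee_rot: [-2.875, 0.994, -0.53]
ft_force: [-3.7, 2.1, 5.5]
grip_width: 0.13
grasp_force: 60.2
```

```bash
python3 -c "
from h import *
rows([pose(2-a,.074,-88-a,.078) for a in (120,140,160,180,190)])"
```

```text
t 11.32 j [ 0.14  0.37  0.13  1.97 -0.17  0.46 -1.84] F [-3.7  2.1  5.5] grip 0.13 60.2
[[-0.0002,0.0,0.0009,0.0004,0.0001,-0.0002],[-0.0046,0.0254,0.0009,0.0004,0.0,0.1109],[-0.0175,0.0476,0.001,0.0004,-0.0,0.222],[-0.0371,0.0642,0.001,0.0004,-0.0001,0.3331],[-0.0488,0.0696,0.001,0.0004,-0.0002,0.3887]]
```

>>> servo_tool --pt "0 0 0 0 0 0" --pt "0 0 0 0 0 0" --pt "0 0 0 0 0 0" --pt "0 0 0 0 0 0" --pt "0 0 0 0 0 0" --pt "0 0 -0.03 0 0 0" --pt "0 0 -0.06 0 0 0" --pt "0 0 -0.09 0 0 0" --pt "0 0 -0.09 0 0 0" --claw 1

```text
clock: 12.45
position: [0.5253, -0.1765, 0.3919]
ee_rot: [-2.874, 0.992, -0.54]
ft_force: [-0.3, 0.5, -0.7]
grip_width: 1.001
grasp_force: 0.0
```

>>> servo_tool --pt "0 0 0 0 0 -0.05" --pt "0 0 0 0 0 -0.1" --pt "0 0 0 0 0 -0.15" --pt "0 0 0 0 0 -0.2" --pt "0 0 0 0 0 -0.25" --pt "0 0 0 0 0 -0.3" --pt "0 0 0 0 0 -0.35" --pt "0 0 0 0 0 -0.4" --pt "0 0 0 0 0 -0.45" --pt "0 0 0 0 0 -0.5" --pt "0 0 0 0 0 -0.5"

```text
clock: 13.82
position: [0.5251, -0.1763, 0.3883]
ee_rot: [2.615, 1.27, 0.413]
ft_force: [-0.2, -0.9, -0.4]
grip_width: 1.0
grasp_force: 0.0
```

>>> servo_tool --pt "0 0 0 0 0 -0.05" --pt "0 0 0 0 0 -0.1" --pt "0 0 0 0 0 -0.15" --pt "0 0 0 0 0 -0.2" --pt "0 0 0 0 0 -0.25" --pt "0 0 0 0 0 -0.3" --pt "0 0 0 0 0 -0.35" --pt "0 0 0 0 0 -0.4" --pt "0 0 0 0 0 -0.45" --pt "0 0 0 0 0 -0.5" --pt "0 0 0 0 0 -0.5"

```text
clock: 15.2
position: [0.5251, -0.1763, 0.3888]
ee_rot: [0.917, 2.641, 0.077]
ft_force: [-0.5, -0.4, -0.6]
grip_width: 1.002
grasp_force: 0.0
```

```bash
python3 - <<'E'
from h import *
from plant import snapshot
rows([pose(62,.074,-208,u) for u in (.168,.078)])
d=snapshot("side");wings(d);line(d)
d=snapshot("top");wings(d)
E
```

```text
t 15.2 j [ 0.62  0.25 -0.43  1.93  0.15  0.63  1.01] F [-0.5 -0.4 -0.6] grip 1.002 0.0
[[0.0003,-0.0001,0.0001,-0.0003,-0.0001,-0.0011],[0.0003,0.0,0.0901,-0.0003,-0.0001,-0.0011]]
wing 311 ang top -28.41466872846605 n 72 all -26.86822878347257 [-0.0618  0.0313  0.0721] top ctr [-0.0631  0.0341  0.09  ]
wing 399 ang top 151.17724626589703 n 109 all 149.5792795222161 [ 0.0669 -0.0393  0.0729] top ctr [ 0.0665 -0.0366  0.0901]
line ctr [-0.014   0.0048] ctr ang -18.844777296022066 dir -12.70243004315635
wing 84 ang top 151.14361074695705 n 34 all 152.99463450314303 [ 0.0691 -0.0352  0.0766] top ctr [ 0.0668 -0.0368  0.0902]
wing 108 ang top -28.402146786940882 n 39 all -29.75672266282606 [-0.0625  0.0358  0.0748] top ctr [-0.0653  0.0353  0.0897]
```

>>> servo_tool --pt "0 0 0.03 0 0 0" --pt "0 0 0.06 0 0 0" --pt "0 0 0.08 0 0 0" --pt "0 0 0.09 0 0 0" --pt "0 0 0.09 0 0 0"

```text
clock: 15.92
position: [0.5557, -0.1816, 0.3046]
ee_rot: [0.912, 2.642, 0.075]
ft_force: [-0.5, -0.3, 0.3]
grip_width: 0.999
grasp_force: 0.0
```

>>> servo_tool --pt "0 0 0 0 0 0" --pt "0 0 0 0 0 0" --pt "0 0 0 0 0 0" --pt "0 0 0 0 0 0" --pt "0 0 0 0 0 0" --pt "0 0 0 0 0 0" --pt "0 0 0 0 0 0" --pt "0 0 0 0 0 0" --claw -1

```text
clock: 16.92
position: [0.5555, -0.1818, 0.3053]
ee_rot: [0.912, 2.641, 0.074]
ft_force: [-3.7, 0.6, 5.7]
grip_width: 0.127
grasp_force: 60.8
```

>>> servo_tool --pt "-0.0003 0.0064 0 0 0 0.0278" --pt "-0.0011 0.0129 0 0 0 0.0556" --pt "-0.0025 0.0192 0 0 0 0.0833" --pt "-0.0045 0.0253 0 0 0 0.1111" --pt "-0.0069 0.0313 0 0 0 0.1389" --pt "-0.0099 0.037 0 0 0 0.1667" --pt "-0.0134 0.0424 0 0 0 0.1944" --pt "-0.0173 0.0476 0 0 0 0.2222"

```text
clock: 17.92
position: [0.5938, -0.1627, 0.3183]
ee_rot: [1.793, 2.178, 0.232]
ft_force: [0.9, 1.5, 1.0]
grip_width: 0.001
grasp_force: 0.0
```

```bash
python3 -c "
from h import *
rows([pose(22-a,.074,112-a,.078) for a in (0,10,20,29.5)])"
```

```text
t 17.93 j [ 0.32  0.41 -0.15  1.88  0.14  0.51  0.27] F [0.9 1.5 1. ] grip 0.001 0.0
[[-0.0279,-0.0913,0.0021,-0.0009,0.0033,-0.0039],[-0.027,-0.1042,0.0021,-0.0006,0.0034,0.0516],[-0.0238,-0.1167,0.0021,-0.0003,0.0035,0.1072],[-0.0188,-0.1279,0.0021,-0.0001,0.0035,0.16]]
```

I kept the old shift signs after the half turn, so the tool moved the wrong way and slid off the wing. I'll lift clear and check what moved.

>>> servo_tool --pt "0 0 -0.03 0 0 0" --pt "0 0 -0.06 0 0 0" --pt "0 0 -0.09 0 0 0" --pt "0 0 -0.12 0 0 0" --pt "0 0 -0.12 0 0 0"

```text
clock: 18.55
position: [0.556, -0.147, 0.4328]
ee_rot: [1.776, 2.19, 0.243]
ft_force: [-0.6, 0.6, -0.5]
grip_width: -0.001
grasp_force: 0.0
```

```bash
python3 - <<'E'
from h import *
from plant import snapshot
o=[]
for n in("top","side"):
    d=snapshot(n);wings(d);line(d);d0=np.load(n+"0.npz")
    o.append(cv2.resize(d["image"],(400,300)))
cv2.imwrite("pics/s2.png",np.hstack(o))
rows([pose(30,.074,120,.2)])
E
```

```text
wing 84 ang top 172.4434786856383 n 28 all 173.90848133475419 [ 0.0745 -0.0079  0.0745] top ctr [ 0.0713 -0.0095  0.0902]
wing 99 ang top -7.751525522789084 n 39 all -8.969425223330555 [-0.0703  0.0111  0.0761] top ctr [-0.0725  0.0099  0.0898]
line ctr [-0.0148  0.0029] ctr ang -11.051961324333208 dir -12.58126300945766
wing 382 ang top 171.26839848622154 n 96 all 169.25044463574258 [ 0.0749 -0.0142  0.0725] top ctr [ 0.0748 -0.0115  0.09  ]
wing 358 ang top -7.429540239737617 n 86 all -5.6222976016565935 [-0.0702  0.0069  0.0718] top ctr [-0.0714  0.0093  0.0899]
line ctr [-0.0143  0.0049] ctr ang -18.8248169570445 dir -12.274853421886107
t 18.65 j [ 0.35  0.23 -0.2   1.85  0.07  0.72  0.33] F [0.1 0.1 0.2] grip 0.003 0.0
[[-0.034,-0.0851,-0.0018,-0.0003,0.0003,-0.0442]]
```

View pics/s2.png

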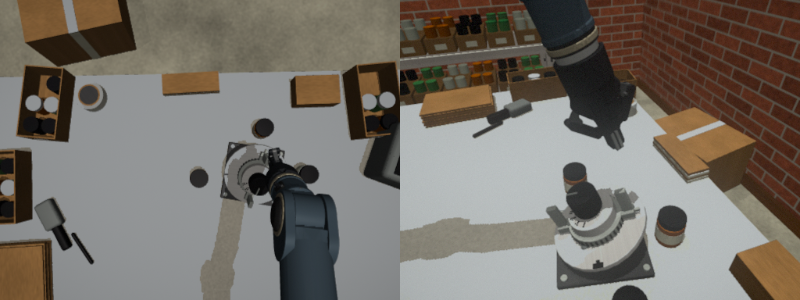

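No harm done: wing A is back at 172°, the sleeve is still at position 4 and the jars stand. I'll regrip the wing.

```bash
python3 -c "
from h import *
rows([pose(82,.074,172,u) for u in (.19,.078)])"
```

```text
t 18.65 j [ 0.35  0.23 -0.2   1.85  0.07  0.72  0.33] F [0.1 0.1 0.2] grip 0.003 0.0
[[0.0023,-0.0313,0.0081,-0.0004,0.0001,-0.3331],[0.0024,-0.0312,0.1201,-0.0004,0.0001,-0.3331]]
```

>>> servo_tool --pt "0.0023 -0.0313 0.008 0 0 -0.05" --pt "0.0023 -0.0313 0.008 0 0 -0.1" --pt "0.0023 -0.0313 0.008 0 0 -0.15" --pt "0.0023 -0.0313 0.008 0 0 -0.2" --pt "0.0023 -0.0313 0.008 0 0 -0.25" --pt "0.0023 -0.0313 0.008 0 0 -0.3" --pt "0.0023 -0.0313 0.008 0 0 -0.333" --pt "0.0023 -0.0313 0.008 0 0 -0.333" --claw 1

```text
clock: 19.65
position: [0.5291, -0.1523, 0.4111]
ee_rot: [0.442, 2.759, -0.009]
ft_force: [-0.7, 0.2, 1.0]
grip_width: 1.0
grasp_force: 0.0
```

>>> servo_tool --pt "0 0 0.03 0 0 0" --pt "0 0 0.06 0 0 0" --pt "0 0 0.09 0 0 0" --pt "0 0 0.105 0 0 0" --pt "0 0 0.112 0 0 0" --pt "0 0 0.112 0 0 0"

```text
clock: 20.4
position: [0.5671, -0.159, 0.3076]
ee_rot: [0.44, 2.756, -0.011]
ft_force: [0.3, 0.0, -0.2]
grip_width: 0.999
grasp_force: 0.0
```

```bash
python3 -c "
from h import *
rows([pose(82,.074,172,u) for u in (.078,.09)])"
```

```text
t 20.4 j [ 0.45  0.4  -0.31  1.94  0.25  0.48  1.23] F [ 0.3  0.  -0.2] grip 0.999 0.0
[[0.0005,0.0,0.0007,-0.0004,0.0001,-0.0002],[0.0005,0.0,-0.0113,-0.0004,0.0001,-0.0002]]
```

>>> servo_tool --pt "0 0 0 0 0 0" --pt "0 0 0 0 0 0" --pt "0 0 0 0 0 0" --pt "0 0 0 0 0 0" --pt "0 0 0 0 0 0" --pt "0 0 0 0 0 0" --pt "0 0 0 0 0 0" --pt "0 0 0 0 0 0" --claw -1

```text
clock: 21.4
position: [0.567, -0.1591, 0.3079]
ee_rot: [0.44, 2.756, -0.011]
ft_force: [-2.9, 0.7, 6.0]
grip_width: 0.129
grasp_force: 60.6
```

```bash
python3 -c "
from h import *
rows([pose(82-a,.074,172-a,.078) for a in range(0,61,10)])"
```

```text
t 21.4 j [ 0.45  0.4  -0.31  1.94  0.25  0.48  1.23] F [-2.9  0.7  6. ] grip 0.129 60.6
[[0.0005,0.0001,0.001,-0.0004,0.0003,-0.0001],[0.0016,-0.0127,0.001,-0.0004,0.0003,0.0554],[0.0049,-0.0252,0.0011,-0.0004,0.0003,0.111],[0.0104,-0.0369,0.0011,-0.0003,0.0004,0.1665],[0.0178,-0.0474,0.0011,-0.0003,0.0004,0.2221],[0.0269,-0.0566,0.0011,-0.0003,0.0004,0.2776],[0.0375,-0.064,0.0011,-0.0002,0.0004,0.3332]]
```

The signs are confirmed: x positive, y negative, turn positive.

>>> servo_tool --pt "0.0003 -0.0064 0 0 0 0.0278" --pt "0.0011 -0.0129 0 0 0 0.0556" --pt "0.0025 -0.0192 0 0 0 0.0833" --pt "0.0045 -0.0253 0 0 0 0.1111" --pt "0.0069 -0.0313 0 0 0 0.1389" --pt "0.0099 -0.037 0 0 0 0.1667" --pt "0.0134 -0.0424 0 0 0 0.1944" --pt "0.0173 -0.0476 0 0 0 0.2222" --pt "0.0217 -0.0523 0 0 0 0.25" --pt "0.0264 -0.0567 0 0 0 0.2778" --pt "0.0316 -0.0606 0 0 0 0.3056" --pt "0.037 -0.0641 0 0 0 0.3333"

```text
clock: 22.9
position: [0.5144, -0.2091, 0.2923]
ee_rot: [1.782, 2.191, 0.24]
ft_force: [-3.8, 0.1, 5.7]
grip_width: 0.128
grasp_force: 60.7
```

```bash
python3 -c "
from h import *
rows([pose(22-a,.074,112-a,.078) for a in (0,10,20,29.5)])"
```

```text
t 22.9 j [ 0.4   0.35 -0.09  2.04 -0.04  0.41  0.55] F [-3.8  0.1  5.7] grip 0.128 60.7
[[0.0004,-0.0001,0.0011,-0.0,0.0005,-0.0006],[0.0015,-0.0129,0.0011,0.0,0.0005,0.0549],[0.0049,-0.0254,0.0011,0.0,0.0005,0.1105],[0.01,-0.0366,0.0011,0.0001,0.0005,0.1633]]
```

>>> servo_tool --pt "0.0003 -0.0064 0 0 0 0.0278" --pt "0.0011 -0.0129 0 0 0 0.0556" --pt "0.0025 -0.0192 0 0 0 0.0833" --pt "0.0045 -0.0253 0 0 0 0.1111" --pt "0.0069 -0.0313 0 0 0 0.1389" --pt "0.0097 -0.0367 0 0 0 0.165" --pt "0.0097 -0.0367 0 0 0 0.165" --pt "0.0097 -0.0367 0 0 0 0.165"

```text
clock: 23.9
position: [0.4787, -0.2076, 0.2793]
ee_rot: [2.316, 1.69, 0.349]
ft_force: [-4.1, -0.1, 6.2]
grip_width: 0.128
grasp_force: 60.9
```

```bash
python3 - <<'E'
from h import *
from plant import snapshot
rows([pose(-7.5,.074,82.5,.078)])
d=snapshot("top");wings(d)
E
```

```text
t 23.9 j [ 0.32  0.33  0.02  2.12 -0.18  0.35  0.19] F [-4.1 -0.1  6.2] grip 0.128 60.9
[[0.0004,0.0,0.001,0.0001,0.0005,-0.0009]]
wing 102 ang top -97.39046391186096 n 43 all -99.28779154705943 [0.012  0.0733 0.0762] top ctr [0.0094 0.0726 0.0893]
wing 80 ang top 82.82224014785122 n 23 all 84.3377092579328 [-0.0065 -0.0656  0.0765] top ctr [-0.0083 -0.0657  0.0904]
```

>>> servo_tool --pt "0 0 0 0 0 0" --pt "0 0 0 0 0 0" --pt "0 0 0 0 0 0" --pt "0 0 0 0 0 0" --pt "0 0 0 0 0 0" --pt "0 0 -0.03 0 0 0" --pt "0 0 -0.06 0 0 0" --pt "0 0 -0.09 0 0 0" --pt "0 0 -0.12 0 0 0" --pt "0 0 -0.15 0 0 0" --pt "0 0 -0.17 0 0 0" --pt "0 0 -0.17 0 0 0" --claw 1

```text
clock: 25.45
position: [0.4214, -0.1971, 0.4402]
ee_rot: [2.315, 1.687, 0.353]
ft_force: [0.3, 0.1, -0.0]
grip_width: 1.001
grasp_force: 0.0
```

```bash
python3 - <<'E'
from h import *
from plant import snapshot
o=[]
for n in("top","side"):
    d=snapshot(n);wings(d);line(d)
    o.append(cv2.resize(d["image"][150:384,150:450],(400,312)))
cv2.imwrite("pics/s3.png",np.hstack(o))
rows([])
E
```

```text
wing 101 ang top -97.19715227580178 n 43 all -99.31934764033342 [0.012  0.0734 0.0763] top ctr [0.0092 0.0726 0.0895]
wing 113 ang top 82.20254429158707 n 39 all 83.9958131738789 [-0.0076 -0.072   0.0754] top ctr [-0.0101 -0.0735  0.0898]
line ctr [-0.0147  0.0029] ctr ang -11.007277581332712 dir -12.674919618986406
wing 161 ang top -98.81064543449493 n 63 all -100.59107407265874 [0.0132 0.0707 0.0797] top ctr [0.0112 0.072  0.0901]
wing 389 ang top 83.97501264709763 n 117 all 85.0909106651047 [-0.0067 -0.0775  0.0734] top ctr [-0.0079 -0.0745  0.0899]
line ctr [-0.0137  0.0049] ctr ang -19.509114829302597 dir -12.85144133047773
t 25.55 j [ 0.29  0.02  0.07  2.06 -0.1   0.72  0.12] F [ 0.3 -0.1 -0. ] grip 0.999 0.0
[]
```

View pics/s3.png

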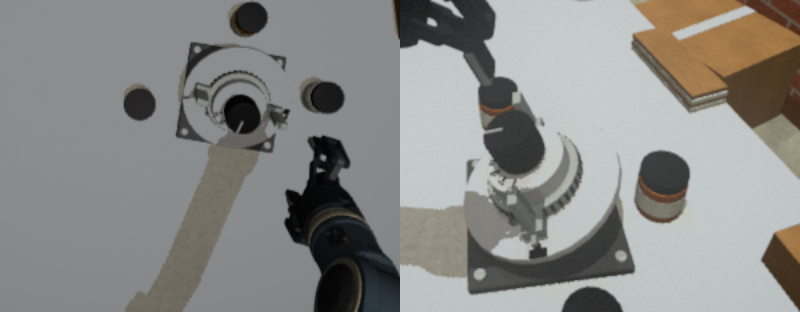

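Wing A's nose points at the square locked mark, at about (538,245) in the side view (measured about 83° against a mark at about 83°). The sleeve line is unchanged at position 4, and the jars are upright and in place.

```bash
python3 -c "
from plant import bot
print(bot.close_job())"
```

```text
the job is handed in; nothing more can be done
None
```

The job is handed in at about 25.6 s: sleeve at position 4, collar at the locked mark, jars upright in place; one wrong-way tool move during the collar stroke turned the collar back about 20° before I regripped and finished.

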